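# Load the reagent carrier from a crowded bench

### The job

Load the reagent carrier for the next run: stand the four small screw-cap vials (green, black, yellow and red cap) upright and fully down in the carrier's cups, each in the cup of its own cap colour. The two bigger stock bottles with the same red and black caps do not go in the carrier: leave them standing where they are. Keep the vials upright all the way and set them down rather than dropping them.

Things in the scene. Friction and masses are not known exactly. Their poses are not given: they have to be found in the camera images.
- vial_green: small vial: white body 32 mm across with an ochre band, green screw cap 28 mm across; 56 mm tall, the cap begins 46 mm up. Loose, about 90 g, stands upright on the bench. Origin: centre of its underside, z up along the vial
- vial_black: small vial: brown (amber) body 42 mm across with a blue band, black screw cap 36 mm across; 70 mm tall, the cap begins 57 mm up. Loose, about 90 g, stands upright on the bench. Origin: centre of its underside, z up along the vial
- vial_yellow: small vial: white body 36 mm across with a dark band, yellow screw cap 31 mm across; 62 mm tall, the cap begins 51 mm up. Loose, about 90 g, stands upright on the bench. Origin: centre of its underside, z up along the vial
- vial_red: small vial: white body 32 mm across with a green band, red screw cap 28 mm across; 58 mm tall, the cap begins 48 mm up. Loose, about 90 g, stands upright on the bench. Origin: centre of its underside, z up along the vial
- stock_red: stock bottle that does not belong in the carrier: white body 60 mm across with a red band, red cap 52 mm across; 120 mm tall. Loose, stands upright on the bench. Origin: centre of its underside, z up
- stock_black: stock bottle that does not belong in the carrier: brown (amber) body 48 mm across with a dark band, black cap 41 mm across; 90 mm tall. Loose, stands upright on the bench. Origin: centre of its underside, z up
- cup_green: green round adapter cup with a flared mouth on a thin light grey 72 mm square foot. Bore 40 mm, mouth 50 mm; 26 mm tall, floor 4 mm above its origin. Fixed. Origin: centre of its underside, 3 mm above the bench; z up, x and y along the tray's sides. The four cups stand 76 mm apart (2 x 2) in one low aluminium tray 160 mm square, steel bars at two sides; which cup is in which corner varies
- cup_black: black round adapter cup with a flared mouth on a thin light grey 72 mm square foot. Bore 50 mm, mouth 60 mm; 26 mm tall, floor 4 mm above its origin. Fixed. Origin: centre of its underside, 3 mm above the bench; z up, x and y along the tray's sides. The four cups stand 76 mm apart (2 x 2) in one low aluminium tray 160 mm square, steel bars at two sides; which cup is in which corner varies
- cup_yellow: yellow round adapter cup with a flared mouth on a thin light grey 72 mm square foot. Bore 44 mm, mouth 54 mm; 26 mm tall, floor 4 mm above its origin. Fixed. Origin: centre of its underside, 3 mm above the bench; z up, x and y along the tray's sides. The four cups stand 76 mm apart (2 x 2) in one low aluminium tray 160 mm square, steel bars at two sides; which cup is in which corner varies
- cup_red: red round adapter cup with a flared mouth on a thin light grey 72 mm square foot. Bore 40 mm, mouth 50 mm; 26 mm tall, floor 4 mm above its origin. Fixed. Origin: centre of its underside, 3 mm above the bench; z up, x and y along the tray's sides. The four cups stand 76 mm apart (2 x 2) in one low aluminium tray 160 mm square, steel bars at two sides; which cup is in which corner varies
Mind the look-alikes: they are no part of the job. What is shaped like the vial_red but purple is not meant.

How it is judged (in metres and radians):
At the end, for the whole second after the job is handed in: Each small vial stands released, upright (within 6 degrees) and at rest in the cup of its own cap colour, underside within 4 mm of the cup's floor and axis within 8 mm of the cup's axis; both stock bottles stand upright within 25 mm of where they started (z of vial_green in the frame of cup_green between 0 and 0.008 m and horizontal distance between vial_green and cup_green below 0.008 m and angle between each of vial_green, vial_black, vial_yellow, vial_red, stock_red, stock_black's own z axis and vertical below 0.1 rad and linear speed of each of vial_green, vial_black, vial_yellow, vial_red below 0.02 m/s and z of vial_black in the frame of cup_black between 0 and 0.008 m and horizontal distance between vial_black and cup_black below 0.008 m and z of vial_yellow in the frame of cup_yellow between 0 and 0.008 m and horizontal distance between vial_yellow and cup_yellow below 0.008 m and z of vial_red in the frame of cup_red between 0 and 0.008 m and horizontal distance between vial_red and cup_red below 0.008 m and distance of each of stock_red, stock_black from where it was at the start of the episode below 0.025 m); the robot touches nothing.
It fails at once if a small vial is tipped by more than 40 degrees (angle between any of vial_green, vial_black, vial_yellow, vial_red's own z axis and vertical above 0.7 rad).
It fails at once if a small vial is dropped (falls free by more than about 20 mm) or flung ((linear speed of vial_green above 0.65 m/s and contact force between the fingers and vial_green below 0.01 N) or (linear speed of vial_black above 0.65 m/s and contact force between the fingers and vial_black below 0.01 N) or (linear speed of vial_yellow above 0.65 m/s and contact force between the fingers and vial_yellow below 0.01 N) or (linear speed of vial_red above 0.65 m/s and contact force between the fingers and vial_red below 0.01 N)).
It fails at once if a stock bottle is shifted by more than 40 mm or tipped over (distance of any of stock_red, stock_black from where it was at the start of the episode above 0.04 m or angle between any of stock_red, stock_black's own z axis and vertical above 0.5 rad).
It also fails if it takes over 93 s, if anything falls off the work surface, if the arm or the gripper's body presses on something with over 40 N, if the wrist force passes 120 N, or if a joint passes its speed limit or range.

### The arm

A 7-joint arm with a two-finger parallel gripper is mounted at the origin on a cart in front of the work surface, level with it; the furniture and walls round the work are solid. World frame = base frame: x ahead of the robot, y to its left, z up, the work surface at z = 0. Lengths are in m, angles in degrees, forces in N, time in s.
With the tool pointing down it reaches from about 0.425 to 1.025 m from the base axis. Payload 3.6 kg.
Tool frame: the origin (TCP) lies between the finger pads; the fingertips stand 22 mm ahead of it and the grasp point (between the pads) lies 3 mm ahead of it (arm.tcp_to_tips is the distance from the TCP to the fingertips, in m); z points along the fingers, y is the line along which they close (so a half turn about z gives the same grasp; the last joint's range is limited). The gripper opens to 85 mm and grips with 20 to 120 N. Pads are 22 mm wide; open, the fingers measure 114 mm over their backs; the gripper's body (76 mm by 85 mm) begins 54 mm behind the grasp point. The pads swing forward as they close: fully open they stand 13 mm farther back than shut.
Start: joints at [69.815, 33.873, 2.773, 92.16, -1.908, 54.013, -1.931], TCP at [0.186, -0.701, 0.253] pointing down, gripper open.
Joint ranges: [-153.93, 153.93], [-27.13, 128.08], [-72.61, 78.16], [10.71, 143.7], [-87.88, 267.88], [4.46, 118.87], [-176.78, 176.78]. Speed limits (degrees/s): [147.25, 147.25, 180, 180, 180, 180, 180].

### API

Orientations are given as [roll, pitch, yaw] about the fixed x, y, z axes, in that order (R = Rz(yaw) Ry(pitch) Rx(roll)).
In Python, from bench import arm, imaging, ticket gives the robot as it stands.
- The arm moves only by the tool jog_arm, called after "Call:" as name(argument=value, ...), one argument or row to a line, values as JSON. Schema: {"type":"object","properties":{"steps":{"type":"array","items":{"type":"object","properties":{"trans":{"type":"array","items":{"type":"number"},"minItems":3,"maxItems":3},"r":{"type":"array","items":{"type":"number"},"minItems":3,"maxItems":3},"finger_gap":{"type":"number"}},"additionalProperties":false,"required":["finger_gap"]},"minItems":1,"maxItems":8},"grip_n":{"type":"number"},"only":{"type":"string"},"quiet":{"type":"boolean"},"lines":{"type":"string"}},"required":["steps"],"additionalProperties":false}. steps is a list of rows, 1 to 8 of them, each an object with the fields trans (a list: dx, dy, dz in shares of the most that a row can go, 1 being 62.5 mm), r (a list: a rotation vector rx, ry, rz in a scale on which 1.0 is 90 degrees), finger_gap (the finger opening in m); a field left out counts as zero (the opening has to be given); each row shifts and turns the commanded pose from where the row before left it, along the tool's axes as they then stand; what a row does not reach is not made up. A row lasts 1/8 s, in which the tool goes at most 0.0625 m and 10.7 degrees, less where a joint would pass 70% of its speed; a pose out of reach is approached as far as the arm can. The fingers move at their own pace and stop on an object; grip_n is the grip in N (left out, the last holds). Time passes only in rows, so rows that do not move let the fingers close. The tool returns the time, the measured TCP pose, the force, the opening and the grip force at its end. only (a regular expression) keeps the lines of the reply that match it, lines (a string "A,B") keeps lines A to B, and quiet returns only ok. No shift or turn number may pass 1 either way. Input that does not fit is refused with a message, and nothing moves.
- arm.observe(): the state, without advancing time (a new reading comes with each control period).
- imaging.capture(name): name is "side" or "top" or "wrist"; returns (picture, depth): 400x640x3 uint8, red, green, blue; 400x640 float32, m along the optical axis (not along the pixel's ray), 0 where there is no reading.
- imaging.camera_info(name): a dict with "fx", "fy", "cx", "cy" (pixels), "xyz" and "orientation" of the camera in the world. Camera axes: x right, y down, z forward; pixel columns grow to the right and rows downward; lengths in m; the calibration is good to about 2 mm. A picture is of the moment at which its call begins: read the wrist's pose just before it. camera_info takes no time and is no camera call; for the wrist camera it gives the pose at the moment of the call.
- ticket.hand_in(): hands the job in; it is judged then, once.
The state is a dict: "clock": time; "joints": joint angles; "joint_vel": joint speeds; "effort": joint torques, N m; "tcp_pos": TCP position; "ee_rot": TCP orientation; "force": force on the tool from outside, world axes, zero at the start; "wrist_torque": the same for the moment, N m; "finger_gap": finger opening in m; "grasp_force": force on a finger pad.
Only numpy, scipy, OpenCV 4.12 (cv2) and the standard library are available. Lean on these libraries where they do the work, as an engineer would, in place of code of your own. Each camera call takes 0.05 s, during which the arm holds its last target. There are 200 camera calls.

## Working session

There is one attempt and no reset: what is moved stays moved. The work goes in short steps, Python scripts to look and compute and a tool call to move; the robot and the scene stay as the last step left them, time stands still between calls to the robot, and variables do not carry over. Pictures are saved under pics/ and viewed, at most 14 in all, crops included, and the job is handed in when it is done.

```bash
mkdir -p pics; python3 - <<'E'
from bench import arm, imaging
import cv2
print(arm.observe())
for n in ("top","side"):
    p,d=imaging.capture(n); cv2.imwrite(f"pics/{n}0.png",p[:,:,::-1]); print(imaging.camera_info(n))
E
```

```text
{'clock': 0.0, 'joints': array([69.81166782, 33.92460354,  2.76793153, 92.23808149, -1.90705688,
       54.01276838, -1.93069585]), 'joint_vel': array([-0.03034969, -0.04099678,  0.03913326, -0.01444306,  0.08803937,
       -0.01512531,  0.05051823]), 'effort': array([-2.77259960e-04, -5.48696101e+01,  1.54641755e+00, -1.98123497e+01,
        9.35938413e-03,  8.94312485e-03,  1.83427481e-06]), 'tcp_pos': array([ 0.18537483, -0.70007777,  0.25214436]), 'ee_rot': array([-1.79870912e+02,  8.26768911e-03,  1.48359823e+01]), 'force': array([ 0.31552041,  0.12560198, -0.37033277]), 'wrist_torque': array([ 0.03500647, -0.0103316 ,  0.0072989 ]), 'grasp_force': 0.0, 'finger_gap': 0.08542625227922952}
{'fx': 493.99569746353285, 'fy': 493.99569746353285, 'cx': 321.63523750387805, 'cy': 200.63060012451854, 'xyz': array([ 0.38342453, -0.16669053,  1.19873127]), 'orientation': array([-175.96326767,    0.55351025,  -90.97539529])}
{'fx': 408.7674341978785, 'fy': 408.7674341978785, 'cx': 314.93981137109876, 'cy': 201.97825280493672, 'xyz': array([ 0.61873899, -0.81433253,  0.57507911]), 'orientation': array([-129.62562865,   -1.03905332,   13.55911372])}
```

View pics/top0.png

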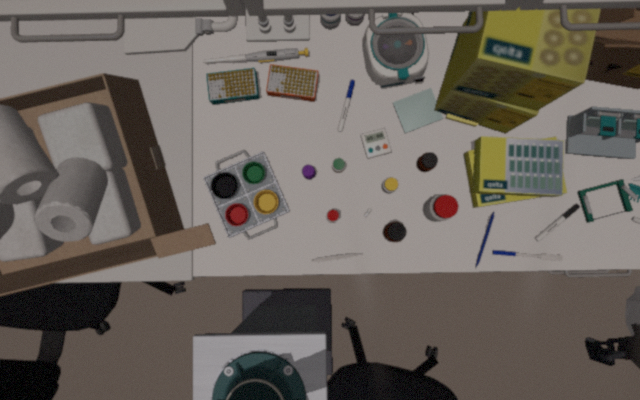

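View pics/side0.png

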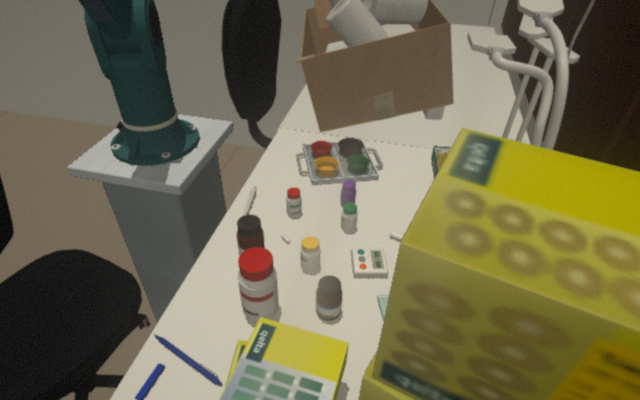

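The top view shows the carrier at about (247,193), with black cup (225,185), green (254,173), red (237,214) and yellow (267,202). The vials are green (339,165), yellow (391,185) and red (333,215), with a purple decoy at (309,171). The black caps are at (427,161) and (395,231), and the red stock bottle is at (443,207). The side view shows the same layout. I still need to work out which black cap is the vial.

```bash
cat > h.py <<'E'
import numpy as np, cv2
from scipy.spatial.transform import Rotation as R
from bench import arm, imaging
def world(info,u,v,z=None,d=None):
    Rm=R.from_euler('xyz',info['orientation'],degrees=True).as_matrix()
    ray=Rm@np.array([(u-info['cx'])/info['fx'],(v-info['cy'])/info['fy'],1.])
    o=np.array(info['xyz'])
    return o+ray*(d if d is not None else (z-o[2])/ray[2])
def tool(goal,yaw=None):
    s=arm.observe(); Rm=R.from_euler('xyz',s['ee_rot'],degrees=True).as_matrix()
    return Rm.T@(np.array(goal)-s['tcp_pos'])
E
python3 - <<'E'
from h import *
p,d=imaging.capture("top"); i=imaging.camera_info("top")
hsv=cv2.cvtColor(p,cv2.COLOR_RGB2HSV)
for n,u,v,z in [("cupK",225,185,.029),("cupG",254,173,.029),("cupR",237,214,.029),("cupY",267,202,.029),("G",339,165,.056),("Y",391,185,.062),("R",333,215,.058),("K1",427,161,.07),("K2",395,231,.09),("SR",445,207,.12),("P",309,171,.058)]:
    h=d[v-2:v+3,u-2:u+3]; w=world(i,u,v,d=np.median(h)); print(n,hsv[v,u],w.round(3),world(i,u,v,z=z).round(3))
a=cv2.resize(p[130:260,190:480],(780,350),interpolation=cv2.INTER_CUBIC)
q,_=imaging.capture("side"); b=cv2.resize(q[175:325,220:370],(600,600),interpolation=cv2.INTER_CUBIC)
cv2.imwrite("pics/t1.png",cv2.convertScaleAbs(a[:,:,::-1],alpha=1.6));cv2.imwrite("pics/s1.png",cv2.convertScaleAbs(b[:,:,::-1],alpha=1.4))
E
```

```text
cupK [116  71  25] [0.51  0.077 0.008] [0.508 0.073 0.029]
cupG [ 70 132  83] [0.538 0.007 0.007] [0.535 0.003 0.029]
cupR [  0 187 127] [0.439 0.049 0.006] [0.438 0.045 0.029]
cupY [ 21 160 156] [ 0.467 -0.024  0.008] [ 0.465 -0.027  0.029]
G [65 80 92] [ 0.547 -0.199  0.057] [ 0.547 -0.199  0.056]
Y [ 22 167 156] [ 0.497 -0.318  0.062] [ 0.497 -0.318  0.062]
R [  1 199 123] [ 0.43  -0.183  0.059] [ 0.43  -0.183  0.058]
K1 [15 12 43] [ 0.55  -0.401  0.071] [ 0.55  -0.401  0.07 ]
K2 [18 47 27] [ 0.391 -0.32   0.091] [ 0.391 -0.32   0.09 ]
SR [  0 207 122] [ 0.441 -0.426  0.121] [ 0.441 -0.426  0.12 ]
P [141 143 105] [ 0.534 -0.129  0.059] [ 0.534 -0.129  0.058]
```

View pics/t1.png

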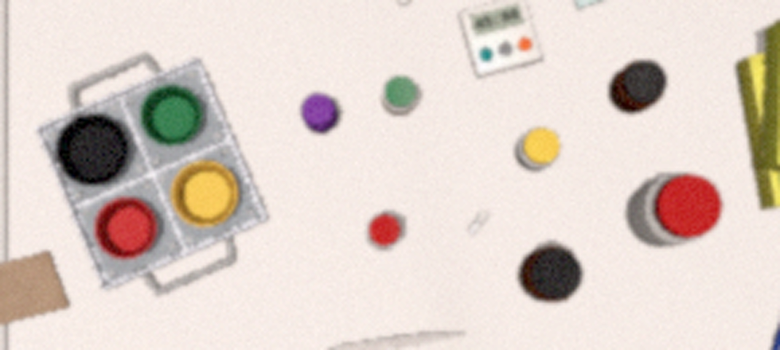

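View pics/s1.png

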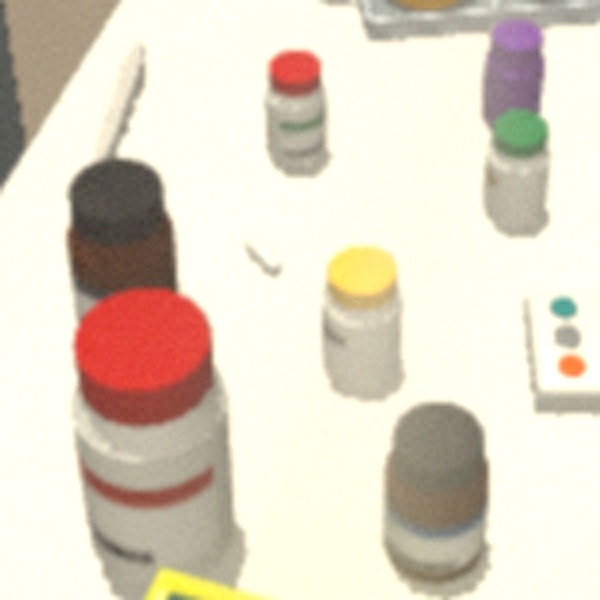

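```bash
cat > loc.py <<'E'
from h import *
import sys
def top_loc():
    p,d=imaging.capture("top"); i=imaging.camera_info("top")
    vv,uu=np.mgrid[0:400,0:640]
    Rm=R.from_euler('xyz',i['orientation'],degrees=True).as_matrix()
    P=np.stack([(uu-i['cx'])/i['fx']*d,(vv-i['cy'])/i['fy']*d,d],-1)@Rm.T+i['xyz']
    return p,d,i,P
if __name__=="__main__":
    p,d,i,P=top_loc()
    for n,x,y,z,r in [("G",.547,-.199,.056,.03),("Y",.497,-.318,.062,.03),("R",.43,-.183,.058,.03),("K",.55,-.401,.07,.035),("sK",.391,-.32,.09,.035),("sR",.441,-.426,.12,.04)]:
        m=(abs(P[...,2]-z)<.005)&(np.hypot(P[...,0]-x,P[...,1]-y)<r)
        v,u=np.nonzero(m); (cu,cv),rad=cv2.minEnclosingCircle(np.stack([u,v],1).astype(np.float32))
        print(n,m.sum(),P[m][:,:2].mean(0).round(4),world(i,u.mean(),v.mean(),z=z)[:2].round(4),world(i,cu,cv,z=z)[:2].round(4))
    for n,x,y in [("cupK",.51,.077),("cupG",.538,.007),("cupR",.439,.049),("cupY",.467,-.024)]:
        m=(P[...,2]>.02)&(P[...,2]<.036)&(np.hypot(P[...,0]-x,P[...,1]-y)<.036)
        v,u=np.nonzero(m); (cu,cv),rad=cv2.minEnclosingCircle(np.stack([u,v],1).astype(np.float32))
        w=world(i,cu,cv,z=.029); e=cv2.fitEllipse(cv2.convexHull(np.stack([u,v],1)))
        print(n,m.sum(),w[:2].round(4),rad*w[2]*0+rad,world(i,*e[0],z=.029)[:2].round(4),e[1])
E
python3 loc.py
```

```text
G 111 [ 0.5505 -0.1972] [ 0.5505 -0.1972] [ 0.5507 -0.1974]
Y 138 [ 0.5007 -0.3177] [ 0.5008 -0.3178] [ 0.5005 -0.3176]
R 106 [ 0.4308 -0.1814] [ 0.4308 -0.1814] [ 0.431  -0.1814]
K 200 [ 0.5537 -0.4065] [ 0.5537 -0.4066] [ 0.5535 -0.4064]
sK 265 [ 0.3901 -0.3237] [ 0.3901 -0.3238] [ 0.3899 -0.3239]
sR 427 [ 0.4435 -0.4284] [ 0.4435 -0.4285] [ 0.4436 -0.4283]
cupK 229 [0.5077 0.0763] 13.595641136169434 [0.5076 0.0763] (26.670185089111328, 27.05730628967285)
cupG 180 [0.5369 0.0062] 11.415892601013184 [0.5369 0.0062] (22.56365966796875, 22.622575759887695)
cupR 194 [0.4376 0.0471] 11.554526329040527 [0.4376 0.047 ] (22.669557571411133, 23.06033706665039)
cupY 201 [ 0.4664 -0.0234] 12.349188804626465 [ 0.4668 -0.0232] (24.35469627380371, 24.55010414123535)
```

The crops confirm it: K1 (top 427,161) is the 70 mm amber vial with the blue band, and K2 (395,231) is the 90 mm stock bottle. The measured cup spacing of 76.0 mm matches the stated value.

```bash
cat > to.py <<'E'
from h import *
import sys
g=[float(a) for a in sys.argv[1:4]]
s=arm.observe(); t=tool(g); print("clock",round(s['clock'],2),"tcp",s['tcp_pos'].round(4),"rot",s['ee_rot'].round(2),"gap",round(s['finger_gap'],4),"tool delta",t.round(4))
E
python3 to.py .5535 -.4065 .16
python3 - <<'E'
from loc import *
p,d,i,P=top_loc()
m=(P[...,2]>.13)&(P[...,0]>.1)&(P[...,0]<.75)&(P[...,1]>-.8)&(P[...,1]<.2)&(d>0)
Q=P[m]
for y in np.arange(-.8,.2,.05):
    q=Q[(Q[:,1]>=y)&(Q[:,1]<y+.05)]
    if len(q): print(round(y,2),len(q),q[:,0].min().round(3),q[:,0].max().round(3),q[:,2].max().round(3))
E
```

```text
clock 0.25 tcp [ 0.1855 -0.7005  0.2527] rot [-179.94    0.     14.83] gap 0.0855 tool delta [ 0.431  -0.1899  0.0929]
-0.8 10 0.73 0.748 0.299
-0.75 243 0.191 0.749 0.327
-0.7 872 0.159 0.75 0.39
-0.65 1376 0.156 0.75 0.382
-0.6 3049 0.626 0.75 0.381
-0.55 3464 0.62 0.75 0.638
-0.5 3384 0.62 0.75 0.638
-0.45 2084 0.628 0.75 0.645
-0.4 524 0.623 0.656 0.646
-0.35 839 0.62 0.657 0.64
-0.3 834 0.62 0.658 0.639
-0.25 831 0.62 0.659 0.639
-0.2 603 0.65 0.66 0.639
-0.15 650 0.649 0.661 0.64
-0.1 659 0.649 0.661 0.661
-0.05 722 0.649 0.664 0.64
0.0 751 0.65 0.665 0.64
0.05 1635 0.361 0.75 0.64
0.1 1880 0.35 0.75 0.64
0.15 2537 0.344 0.75 0.64
```

```bash
python3 - <<'E'
from loc import *
p,d,i,P=top_loc()
m=(P[...,2]>.05)&(P[...,2]<.5)&(P[...,0]>.2)&(P[...,0]<.6)&(P[...,1]>.0)&(P[...,1]<.2)&(d>0)
Q=P[m]
for x in np.arange(.3,.6,.02):
    q=Q[(Q[:,0]>=x)&(Q[:,0]<x+.02)]
    if len(q): k=q[:,1].argmin(); print(round(x,2),len(q),q[k].round(3),"zmin/max",q[:,2].min().round(3),q[:,2].max().round(3))
E
```

```text
0.34 208 [0.359 0.103 0.22 ] zmin/max 0.149 0.223
0.36 556 [0.374 0.05  0.237] zmin/max 0.2 0.24
0.38 598 [0.38  0.052 0.237] zmin/max 0.072 0.247
0.4 347 [0.402 0.059 0.241] zmin/max 0.05 0.25
0.42 255 [0.42  0.184 0.152] zmin/max 0.051 0.223
0.44 261 [0.442 0.188 0.056] zmin/max 0.052 0.228
0.46 267 [0.46  0.193 0.187] zmin/max 0.051 0.235
0.48 69 [0.48  0.198 0.072] zmin/max 0.052 0.237
```

Units first: shifts go in shares of 62.5 mm and turns go in shares of 90 degrees. So 0.045 m is 0.72, -0.02 m is -0.32.

Call:
jog_arm(
  steps=[
    {"trans":[0.72, -0.32, 0], "finger_gap":0.07},
    {"trans":[0.72, -0.32, 0], "finger_gap":0.07},
    {"trans":[0.72, -0.32, 0], "finger_gap":0.07},
    {"trans":[0.72, -0.32, 0], "finger_gap":0.07},
    {"trans":[0.72, -0.32, 0], "finger_gap":0.07},
    {"trans":[0.72, -0.32, 0], "finger_gap":0.07},
    {"trans":[0.72, -0.32, 0], "finger_gap":0.07},
    {"trans":[0.72, -0.32, 0], "finger_gap":0.07},
  ],
  grip_n=30,
)

```text
clock: 1.35
tcp_pos: [0.4938, -0.453, 0.2534]
ee_rot: [180.0, -0.0, 14.8]
force: [0.4, -0.8, 0.3]
finger_gap: 0.0702
grasp_force: 0.0
```

```bash
python3 to.py .5535 -.4065 .16
```

```text
clock 1.35 tcp [ 0.4938 -0.453   0.2534] rot [ 1.7998e+02 -1.0000e-02  1.4830e+01] gap 0.0702 tool delta [ 0.0696 -0.0297  0.0934]
```

To row units: 0.035 m is 0.56, 0.0346 m is 0.5536.

Call:
jog_arm(
  steps=[
    {"trans":[0.56, -0.24, 0.4], "finger_gap":0.07},
    {"trans":[0.5536, -0.2352, 0.56], "finger_gap":0.07},
    {"trans":[0, 0, 0.5344], "finger_gap":0.07},
    {"finger_gap":0.07},
  ],
  grip_n=30,
)

```text
clock: 1.85
tcp_pos: [0.5507, -0.4057, 0.157]
ee_rot: [-179.7, 0.3, 14.9]
force: [-0.3, -0.7, -0.5]
finger_gap: 0.0701
grasp_force: 0.0
```

```bash
python3 to.py .5535 -.4065 .05;python3 - <<'E'
from loc import *
p,d,i,P=top_loc()
m=(P[...,2]>.18)&(P[...,2]<.3)&(P[...,0]>.3)&(P[...,0]<.46)&(P[...,1]>.0)&(P[...,1]<.2)&(d>0)
Q=P[m]
for y in np.arange(.04,.2,.01):
    q=Q[(Q[:,1]>=y)&(Q[:,1]<y+.01)]
    if len(q): a,b=q[:,0].argmin(),q[:,0].argmax(); print(round(y,2),len(q),q[a].round(3),q[b].round(3))
p,d=imaging.capture("wrist"); cv2.imwrite("pics/w1.png",cv2.convertScaleAbs(p[:,:,::-1],alpha=1.4))
E
```

```text
clock 1.85 tcp [ 0.5507 -0.4057  0.157 ] rot [-179.72    0.26   14.9 ] gap 0.0701 tool delta [0.0029 0.002  0.107 ]
0.05 61 [0.371 0.055 0.234] [0.407 0.06  0.246]
0.06 109 [0.367 0.069 0.231] [0.412 0.069 0.241]
0.07 112 [0.365 0.078 0.227] [0.41  0.074 0.243]
0.08 111 [0.363 0.086 0.227] [0.408 0.082 0.242]
0.09 110 [0.361 0.098 0.22 ] [0.406 0.091 0.236]
0.1 106 [0.359 0.104 0.219] [0.403 0.107 0.23 ]
0.11 104 [0.357 0.117 0.214] [0.401 0.114 0.231]
0.12 104 [0.354 0.13  0.211] [0.399 0.124 0.224]
0.13 104 [0.352 0.138 0.21 ] [0.397 0.133 0.222]
0.14 101 [0.35  0.148 0.206] [0.394 0.148 0.217]
0.15 104 [0.348 0.157 0.201] [0.392 0.157 0.215]
0.16 99 [0.346 0.166 0.2  ] [0.39  0.165 0.216]
0.17 123 [0.344 0.175 0.197] [0.403 0.18  0.195]
0.18 208 [0.346 0.186 0.195] [0.446 0.19  0.225]
0.19 109 [0.344 0.194 0.195] [0.46  0.194 0.196]
```

View pics/w1.png

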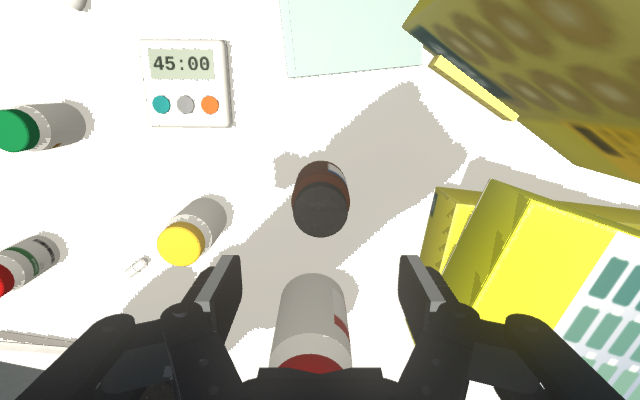

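The black vial is centred between the fingers in the wrist view, at about (320,200). A carton flap (z≈0.24, edge x≈0.41, y>0.05) hangs about 3 cm beside the red cup's axis. I'll place red first, with the tool leaned about its closing axis and away from the flap.

To row units: -0.041 m is -0.656, -0.01 m is -0.16.

Call:
jog_arm(
  steps=[
    {"trans":[-0.16, -0.656, -0.048], "finger_gap":0.06},
    {"trans":[-0.16, -0.656, 0], "finger_gap":0.06},
    {"trans":[-0.16, -0.656, 0], "finger_gap":0.06},
    {"trans":[-0.16, -0.656, 0], "finger_gap":0.06},
    {"trans":[-0.16, -0.656, 0], "finger_gap":0.06},
    {"trans":[-0.16, -0.656, 0], "finger_gap":0.06},
    {"finger_gap":0.06},
  ],
  grip_n=30,
)

```text
clock: 2.82
tcp_pos: [0.4301, -0.1833, 0.1645]
ee_rot: [-180.0, -0.0, 15.0]
force: [-0.8, -0.3, 0.2]
finger_gap: 0.0599
grasp_force: 0.0
```

Call:
jog_arm(
  steps=[
    {"r":[0, -0.0944, 0], "finger_gap":0.06},
    {"r":[0, -0.0944, 0], "finger_gap":0.06},
    {"r":[0, -0.0889, 0], "finger_gap":0.06},
    {"finger_gap":0.06},
    {"finger_gap":0.06},
  ],
)

```text
clock: 3.45
tcp_pos: [0.431, -0.1862, 0.1635]
ee_rot: [179.9, 24.9, 14.7]
force: [-0.1, -0.5, 0.6]
finger_gap: 0.0601
grasp_force: 0.0
```

```bash
python3 to.py .431 -.1814 .12;python3 to.py .431 -.1814 .051
```

```text
clock 3.45 tcp [ 0.431  -0.1862  0.1635] rot [179.95  24.87  14.69] gap 0.0601 tool delta [ 0.0194 -0.0047  0.039 ]
clock 3.45 tcp [ 0.431  -0.1862  0.1635] rot [179.95  24.87  14.69] gap 0.0601 tool delta [ 0.0484 -0.0048  0.1016]
```

To row units: 0.02 m is 0.32, -0.0048 m is -0.0768.

Call:
jog_arm(
  steps=[
    {"trans":[0.16, -0.0768, 0.32], "finger_gap":0.06},
    {"trans":[0.1504, 0, 0.304], "finger_gap":0.06},
    {"finger_gap":0.06},
    {"finger_gap":0.06},
  ],
)

```text
clock: 3.95
tcp_pos: [0.4307, -0.181, 0.1203]
ee_rot: [180.0, 24.9, 14.7]
force: [0.1, 0.4, 0.2]
finger_gap: 0.06
grasp_force: 0.0
```

```bash
python3 to.py .431 -.1814 .051; python3 - <<'E'
from h import *
p,d=imaging.capture("wrist"); i=imaging.camera_info("wrist"); print(i['xyz'])
h=cv2.cvtColor(p,cv2.COLOR_RGB2HSV); m=(((h[...,0]<8)|(h[...,0]>172))&(h[...,1]>150)).astype(np.uint8)
n,l,st,c=cv2.connectedComponentsWithStats(m)
for k in range(1,n):
    if st[k,4]>300: print(st[k],c[k].round(1),world(i,*c[k],z=.055).round(4))
cv2.imwrite("pics/w2.png",p[:,:,::-1])
E
```

```text
clock 3.95 tcp [ 0.4307 -0.181   0.1203] rot [179.97  24.94  14.71] gap 0.06 tool delta [0.0294 0.0004 0.0628]
[ 0.54698358 -0.1491606   0.19764461]
[296 162  41  41 972] [312.2 180.2] [ 0.4338 -0.175   0.055 ]
```

View pics/w2.png

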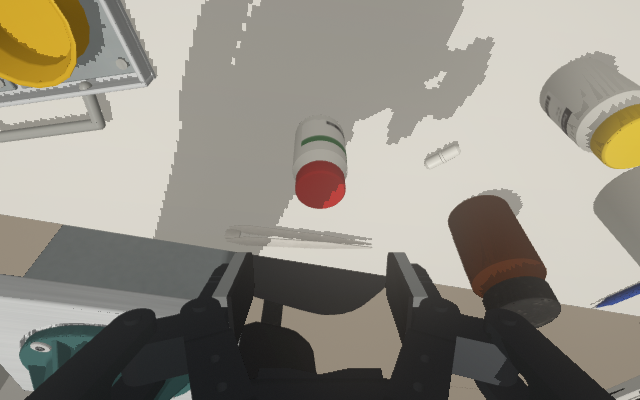

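The wrist view shows the red cap at (320,183), centred between the fingertips (about 250 and 388). I'll descend and grip.

To row units: 0.021 m is 0.336, 0.0208 m is 0.3328.

Call:
jog_arm(
  steps=[
    {"trans":[0.16, 0, 0.336], "finger_gap":0.06},
    {"trans":[0.16, 0, 0.336], "finger_gap":0.06},
    {"trans":[0.1504, 0, 0.3328], "finger_gap":0.06},
    {"finger_gap":0.06},
    {"finger_gap":0.06},
  ],
)

```text
clock: 4.62
tcp_pos: [0.4317, -0.1805, 0.0509]
ee_rot: [180.0, 24.9, 14.8]
force: [-0.4, 0.5, 0.4]
finger_gap: 0.06
grasp_force: 0.0
```

Call:
jog_arm(
  steps=[
    {"finger_gap":0.04},
    {"finger_gap":0.034},
    {"finger_gap":0.03},
    {"finger_gap":0.025},
    {"finger_gap":0.02},
    {"finger_gap":0.02},
  ],
  grip_n=30,
)

```text
clock: 5.38
tcp_pos: [0.4316, -0.1803, 0.0507]
ee_rot: [180.0, 25.0, 14.8]
force: [0.8, 0.6, 5.2]
finger_gap: 0.0304
grasp_force: 29.6
```

```bash
python3 to.py .4376 .0471 .1
```

```text
clock 5.38 tcp [ 0.4316 -0.1803  0.0507] rot [179.98  24.99  14.83] gap 0.0304 tool delta [ 0.0372 -0.2182 -0.0718]
```

To row units: -0.017 m is -0.272, -0.009 m is -0.144.

Call:
jog_arm(
  steps=[
    {"trans":[-0.064, 0, -0.144], "finger_gap":0.02},
    {"trans":[-0.128, 0, -0.272], "finger_gap":0.02},
    {"trans":[-0.128, 0, -0.272], "finger_gap":0.02},
    {"finger_gap":0.02},
  ],
  grip_n=40,
)

```text
clock: 5.88
tcp_pos: [0.4323, -0.1805, 0.0991]
ee_rot: [179.9, 24.8, 14.8]
force: [1.1, 0.6, -1.0]
finger_gap: 0.03
grasp_force: 39.6
```

```bash
python3 to.py .4376 .0471 .1;python3 - <<'E'
from h import *
p,d=imaging.capture("wrist"); q,_=imaging.capture("side")
cv2.imwrite("pics/w3.png",np.hstack([p[60:360,140:500],cv2.resize(q[160:260,240:373],(399,300))])[:,:,::-1])
E
```

```text
clock 5.88 tcp [ 0.4323 -0.1805  0.0991] rot [179.9   24.8   14.77] gap 0.03 tool delta [ 0.057  -0.2187 -0.0277]
```

View pics/w3.png

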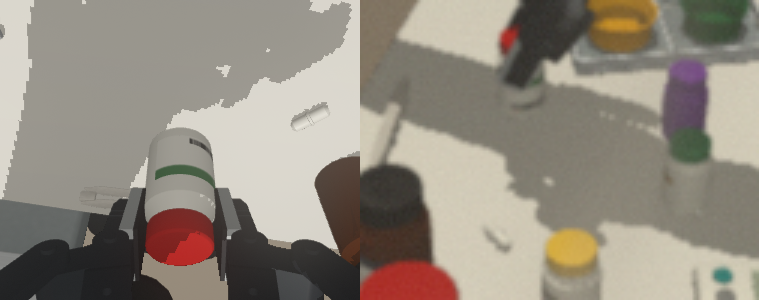

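The vial is held upright at (180,200) in the crop, between the pads. I'll carry it low along +y to the red cup.

To row units: -0.034 m is -0.544, -0.032 m is -0.512.

Call:
jog_arm(
  steps=[
    {"trans":[0.064, -0.24, -0.032], "finger_gap":0.02},
    {"trans":[0.128, -0.512, -0.064], "finger_gap":0.02},
    {"trans":[0.144, -0.544, -0.072], "finger_gap":0.02},
    {"trans":[0.144, -0.544, -0.072], "finger_gap":0.02},
    {"trans":[0.144, -0.544, -0.072], "finger_gap":0.02},
    {"trans":[0.128, -0.512, -0.064], "finger_gap":0.02},
    {"trans":[0.096, -0.384, -0.048], "finger_gap":0.02},
    {"trans":[0.064, -0.2192, -0.0192], "finger_gap":0.02},
  ],
)

```text
clock: 6.98
tcp_pos: [0.4363, 0.0493, 0.0982]
ee_rot: [-180.0, 25.0, 15.0]
force: [-0.2, -0.1, -0.8]
finger_gap: 0.03
grasp_force: 39.7
```

Call:
jog_arm(
  steps=[
    {"finger_gap":0.02},
    {"finger_gap":0.02},
  ],
)

```text
clock: 7.22
tcp_pos: [0.4365, 0.0461, 0.0984]
ee_rot: [179.9, 25.0, 14.7]
force: [-0.0, 0.5, -0.9]
finger_gap: 0.0301
grasp_force: 39.7
```

```bash
python3 to.py .4376 .0471 .1;python3 - <<'E'
from h import *
p,d=imaging.capture("wrist"); q,_=imaging.capture("side")
cv2.imwrite("pics/w4.png",np.hstack([p[60:360,140:500],cv2.resize(q[110:210,270:403],(399,300))])[:,:,::-1])
E
```

```text
clock 7.22 tcp [0.4365 0.0461 0.0984] rot [179.92  25.04  14.7 ] gap 0.0301 tool delta [ 0.0006 -0.0007 -0.002 ]
```

View pics/w4.png

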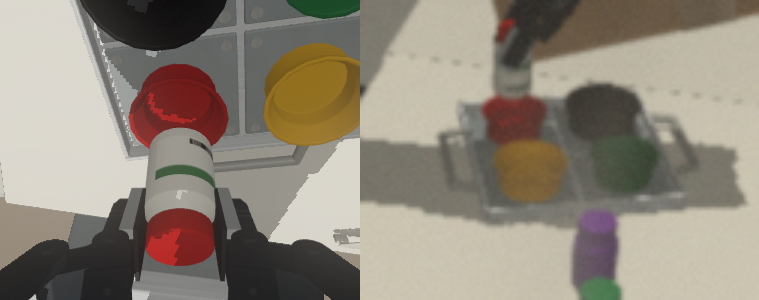

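To row units: 0.008 m is 0.128, 0.005 m is 0.08.

```bash
python3 to.py .438 .047 .0577
```

```text
clock 7.33 tcp [0.4365 0.046  0.0985] rot [179.93  25.03  14.67] gap 0.03 tool delta [ 0.0188 -0.0006  0.0362]
```

Call:
jog_arm(
  steps=[
    {"trans":[0.072, -0.0064, 0.128], "finger_gap":0.02},
    {"trans":[0.072, -0.0048, 0.128], "finger_gap":0.02},
    {"trans":[0.072, 0, 0.128], "finger_gap":0.02},
    {"trans":[0.032, 0, 0.08], "finger_gap":0.02},
    {"finger_gap":0.02},
    {"finger_gap":0.02},
  ],
)

```text
clock: 8.07
tcp_pos: [0.4382, 0.0487, 0.0657]
ee_rot: [180.0, 25.0, 14.8]
force: [-0.5, 0.2, -1.6]
finger_gap: 0.0301
grasp_force: 39.7
```

```bash
python3 to.py .438 .047 .0577
```

```text
clock 8.07 tcp [0.4382 0.0487 0.0657] rot [180.    25.    14.83] gap 0.0301 tool delta [0.0028 0.0016 0.0075]
```

To row units: 0.003 m is 0.048, 0.0025 m is 0.04.

Call:
jog_arm(
  steps=[
    {"trans":[0.024, 0.0128, 0.048], "finger_gap":0.02},
    {"trans":[0.016, 0, 0.04], "finger_gap":0.02},
    {"trans":[0.016, 0, 0.024], "finger_gap":0.02},
    {"finger_gap":0.02},
    {"finger_gap":0.02},
  ],
)

```text
clock: 8.7
tcp_pos: [0.4385, 0.0479, 0.0579]
ee_rot: [180.0, 25.0, 14.8]
force: [-0.4, -0.5, -0.5]
finger_gap: 0.03
grasp_force: 39.8
```

```bash
python3 to.py .438 .047 .0577
```

```text
clock 8.7 tcp [0.4385 0.0479 0.0579] rot [180.    25.    14.83] gap 0.03 tool delta [-0.0006  0.0008  0.0004]
```

To row units: 0.0009 m is 0.0144, 0.0004 m is 0.0064.

Call:
jog_arm(
  steps=[
    {"trans":[0.0064, 0, 0.0144], "finger_gap":0.02},
    {"finger_gap":0.02},
    {"finger_gap":0.02},
    {"finger_gap":0.034},
    {"finger_gap":0.04},
    {"finger_gap":0.045},
    {"finger_gap":0.05},
    {"finger_gap":0.05},
  ],
)

```text
clock: 9.7
tcp_pos: [0.4385, 0.0479, 0.0567]
ee_rot: [-180.0, 25.0, 14.8]
force: [-0.6, 0.4, -0.8]
finger_gap: 0.0499
grasp_force: 0.0
```

Call:
jog_arm(
  steps=[
    {"trans":[0, 0, -0.24], "finger_gap":0.05},
    {"trans":[0, 0, -0.4], "finger_gap":0.05},
    {"trans":[0, 0, -0.64], "finger_gap":0.05},
    {"trans":[0, 0, -0.72], "finger_gap":0.05},
    {"trans":[0, 0, -0.72], "finger_gap":0.06},
    {"finger_gap":0.06},
  ],
)

```text
clock: 10.45
tcp_pos: [0.5119, 0.0672, 0.2145]
ee_rot: [180.0, 24.4, 14.8]
force: [0.1, -0.2, -0.6]
finger_gap: 0.0601
grasp_force: 0.0
```

```bash
python3 to.py .55 -.198 .17; python3 - <<'E'
from h import *
p,d=imaging.capture("wrist"); q,_=imaging.capture("side")
cv2.imwrite("pics/w5.png",np.hstack([p[100:400,140:500],cv2.resize(q[110:210,270:403],(399,300))])[:,:,::-1])
E
```

```text
clock 10.45 tcp [0.5119 0.0672 0.2145] rot [179.98  24.44  14.83] gap 0.0601 tool delta [-0.0098  0.2661  0.0535]
```

View pics/w5.png

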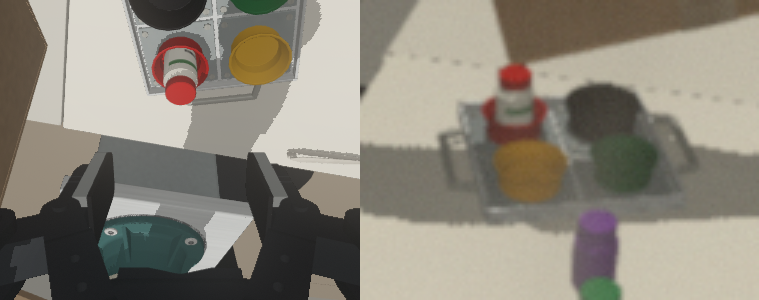

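Red stands upright in its cup. The wrist crop shows it at (180,75) and the side crop at (515,95). Green is next, with the tool vertical.

To row units: 0.05 m is 0.8, 0.04 m is 0.64, 8.5 degrees / 90 = 0.0944.

Call:
jog_arm(
  steps=[
    {"trans":[0, 0.48, -0.16], "r":[0, 0.0944, 0], "finger_gap":0.05},
    {"trans":[0, 0.64, 0], "r":[0, 0.0944, 0], "finger_gap":0.05},
    {"trans":[0, 0.64, 0], "r":[0, 0.0833, 0], "finger_gap":0.05},
    {"trans":[0, 0.8, 0], "finger_gap":0.05},
    {"trans":[0, 0.8, 0], "finger_gap":0.05},
    {"trans":[0, 0.64, 0], "finger_gap":0.05},
    {"finger_gap":0.05},
    {"finger_gap":0.05},
  ],
  grip_n=40,
)

```text
clock: 11.55
tcp_pos: [0.5745, -0.1733, 0.2186]
ee_rot: [-179.9, 0.7, 14.8]
force: [-0.1, 0.3, -0.4]
finger_gap: 0.0501
grasp_force: 0.0
```

```bash
python3 to.py .5507 -.1973 .12
```

```text
clock 11.55 tcp [ 0.5745 -0.1733  0.2186] rot [-179.86    0.67   14.84] gap 0.0501 tool delta [-0.028   0.0173  0.0989]
```

To row units: 0.03 m is 0.48, -0.014 m is -0.224, 0.7 degrees / 90 = 0.0078.

Call:
jog_arm(
  steps=[
    {"trans":[-0.224, 0.144, 0.48], "r":[0, 0.0078, 0], "finger_gap":0.05},
    {"trans":[-0.224, 0.1328, 0.48], "finger_gap":0.05},
    {"trans":[0, 0, 0.48], "finger_gap":0.05},
    {"finger_gap":0.05},
    {"finger_gap":0.05},
  ],
  grip_n=40,
)

```text
clock: 12.18
tcp_pos: [0.5539, -0.1968, 0.1306]
ee_rot: [-180.0, -0.2, 14.9]
force: [0.0, -0.2, 0.9]
finger_gap: 0.0498
grasp_force: 0.0
```

```bash
python3 to.py .5507 -.1973 .05;  python3 - <<'E'
from h import *
p,d=imaging.capture("wrist"); i=imaging.camera_info("wrist")
h=cv2.cvtColor(p,cv2.COLOR_RGB2HSV); m=((abs(h[...,0].astype(int)-70)<15)&(h[...,1]>110)).astype(np.uint8)
n,l,st,c=cv2.connectedComponentsWithStats(m)
for k in range(1,n):
    if st[k,4]>300: print(st[k],c[k].round(1),world(i,st[k,0]+st[k,2]/2,c[k,1],z=.053).round(4))
E
```

```text
clock 12.18 tcp [ 0.5539 -0.1968  0.1306] rot [-179.98   -0.24   14.95] gap 0.0498 tool delta [-0.0036 -0.0004  0.0806]
[   0  117   75   82 4906] [ 32.1 157.8] [ 0.5502 -0.0255  0.053 ]
[321 214  20  34 358] [331.5 231.3] [ 0.5496 -0.205   0.053 ]
```

To row units: 0.03 m is 0.48, 0.02 m is 0.32.

Call:
jog_arm(
  steps=[
    {"trans":[-0.0576, 0, 0.32], "finger_gap":0.05},
    {"trans":[0, 0, 0.48], "finger_gap":0.05},
    {"trans":[0, 0, 0.48], "finger_gap":0.05},
    {"finger_gap":0.05},
    {"finger_gap":0.05},
  ],
  grip_n=40,
)

```text
clock: 12.85
tcp_pos: [0.5513, -0.1991, 0.0515]
ee_rot: [179.9, -0.3, 14.8]
force: [-0.1, -0.0, -0.0]
finger_gap: 0.0499
grasp_force: 0.0
```

```bash
python3 to.py .5507 -.1973 .05
```

```text
clock 12.85 tcp [ 0.5513 -0.1991  0.0515] rot [179.93  -0.32  14.85] gap 0.0499 tool delta [-0.0001 -0.0019  0.0015]
```

Call:
jog_arm(
  steps=[
    {"finger_gap":0.04},
    {"finger_gap":0.034},
    {"finger_gap":0.03},
    {"finger_gap":0.025},
    {"finger_gap":0.02},
    {"finger_gap":0.02},
    {"finger_gap":0.02},
  ],
)

```text
clock: 13.72
tcp_pos: [0.5508, -0.199, 0.0512]
ee_rot: [180.0, -0.3, 14.8]
force: [-0.6, 1.6, 7.0]
finger_gap: 0.0302
grasp_force: 39.0
```

```bash
python3 to.py .5369 .0062 .16
```

```text
clock 13.72 tcp [ 0.5508 -0.199   0.0512] rot [179.97  -0.28  14.84] gap 0.0302 tool delta [ 0.0396 -0.2019 -0.1087]
```

To row units: -0.035 m is -0.56, -0.03 m is -0.48.

Call:
jog_arm(
  steps=[
    {"trans":[0, 0, -0.16], "finger_gap":0.02},
    {"trans":[0, 0, -0.4], "finger_gap":0.02},
    {"trans":[0, 0, -0.48], "finger_gap":0.02},
    {"trans":[0, 0, -0.32], "finger_gap":0.02},
    {"trans":[0.048, -0.24, -0.16], "finger_gap":0.02},
    {"trans":[0.096, -0.48, -0.048], "finger_gap":0.02},
    {"trans":[0.112, -0.56, 0], "finger_gap":0.02},
    {"trans":[0.112, -0.56, 0], "finger_gap":0.02},
  ],
)

```text
clock: 14.72
tcp_pos: [0.5417, -0.0797, 0.1478]
ee_rot: [-179.9, -0.1, 14.9]
force: [-0.1, 0.6, -1.5]
finger_gap: 0.03
grasp_force: 39.7
```

Call:
jog_arm(
  steps=[
    {"trans":[0.112, -0.56, 0], "finger_gap":0.02},
    {"trans":[0.096, -0.48, 0], "finger_gap":0.02},
    {"trans":[0.048, -0.24, 0], "finger_gap":0.02},
    {"finger_gap":0.02},
    {"finger_gap":0.02},
  ],
)

```text
clock: 15.35
tcp_pos: [0.5375, -0.0021, 0.1481]
ee_rot: [179.9, -0.2, 14.7]
force: [0.9, -0.8, -1.1]
finger_gap: 0.0297
grasp_force: 39.7
```

```bash
python3 to.py .5369 .0055 .0582
```

```text
clock 15.35 tcp [ 0.5375 -0.0021  0.1481] rot [179.95  -0.18  14.73] gap 0.0297 tool delta [ 0.001  -0.0076  0.0899]
```

To row units: 0.02 m is 0.32, 0.015 m is 0.24.

Call:
jog_arm(
  steps=[
    {"trans":[0.0112, -0.128, 0.24], "finger_gap":0.02},
    {"trans":[0, 0, 0.32], "finger_gap":0.02},
    {"trans":[0, 0, 0.24], "finger_gap":0.02},
    {"finger_gap":0.02},
    {"finger_gap":0.02},
  ],
)

```text
clock: 15.98
tcp_pos: [0.5366, 0.0071, 0.0981]
ee_rot: [180.0, -0.2, 14.8]
force: [-0.5, 0.1, -0.7]
finger_gap: 0.0298
grasp_force: 39.7
```

```bash
python3 to.py .5369 .006 .0582;  python3 - <<'E'
from h import *
p,d=imaging.capture("wrist"); q,_=imaging.capture("side")
cv2.imwrite("pics/w6.png",np.hstack([p[60:360,140:500],cv2.resize(q[110:210,270:403],(399,300))])[:,:,::-1])
E
```

```text
clock 15.97 tcp [0.5366 0.0071 0.0981] rot [179.99  -0.2   14.8 ] gap 0.0298 tool delta [-0.0001  0.0011  0.0399]
```

View pics/w6.png

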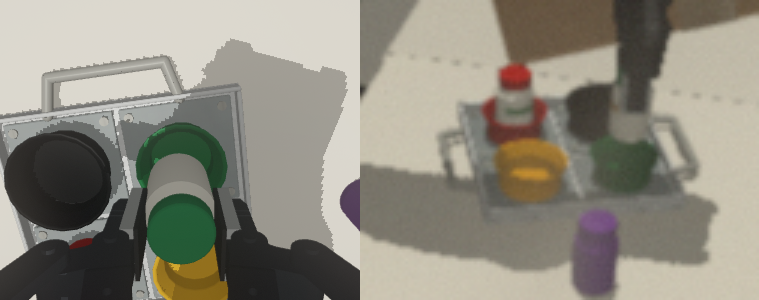

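The green vial is in line with the green cup: both sit at u≈181 in the wrist crop. I'll lower it.

To row units: 0.012 m is 0.192, 0.008 m is 0.128.

Call:
jog_arm(
  steps=[
    {"trans":[0, 0.008, 0.192], "finger_gap":0.02},
    {"trans":[0, 0, 0.192], "finger_gap":0.02},
    {"trans":[0, 0, 0.128], "finger_gap":0.02},
    {"trans":[0, 0, 0.08], "finger_gap":0.02},
    {"trans":[0, 0, 0.032], "finger_gap":0.02},
    {"finger_gap":0.02},
    {"finger_gap":0.02},
  ],
)

```text
clock: 16.95
tcp_pos: [0.5369, 0.0069, 0.0594]
ee_rot: [180.0, -0.2, 14.8]
force: [0.1, 0.4, -0.7]
finger_gap: 0.03
grasp_force: 39.7
```

```bash
python3 to.py .5369 .006 .0582
```

```text
clock 16.95 tcp [0.5369 0.0069 0.0594] rot [179.99  -0.24  14.83] gap 0.03 tool delta [-0.0003  0.0009  0.0012]
```

To row units: 0.0015 m is 0.024.

Call:
jog_arm(
  steps=[
    {"trans":[0, 0, 0.024], "finger_gap":0.02},
    {"finger_gap":0.02},
    {"finger_gap":0.02},
    {"finger_gap":0.034},
    {"finger_gap":0.04},
    {"finger_gap":0.045},
    {"finger_gap":0.05},
    {"finger_gap":0.05},
  ],
)

```text
clock: 17.95
tcp_pos: [0.5366, 0.0069, 0.0576]
ee_rot: [-180.0, -0.2, 14.8]
force: [-0.1, -1.0, 0.1]
finger_gap: 0.0503
grasp_force: 0.0
```

Call:
jog_arm(
  steps=[
    {"trans":[0, 0, -0.24], "finger_gap":0.05},
    {"trans":[0, 0, -0.48], "finger_gap":0.05},
    {"trans":[0, 0, -0.64], "finger_gap":0.05},
    {"trans":[0, 0, -0.64], "finger_gap":0.06},
    {"trans":[0, 0.48, 0], "finger_gap":0.06},
    {"trans":[0, 0.8, 0], "finger_gap":0.06},
    {"trans":[0, 0.88, 0], "finger_gap":0.07},
    {"trans":[0, 0.88, 0], "finger_gap":0.07},
  ],
)

```text
clock: 18.95
tcp_pos: [0.5853, -0.1783, 0.1839]
ee_rot: [180.0, -0.3, 14.9]
force: [1.0, 0.1, 1.1]
finger_gap: 0.0702
grasp_force: 0.0
```

Call:
jog_arm(
  steps=[
    {"trans":[0, 0.88, 0], "finger_gap":0.07},
    {"trans":[0, 0.88, 0], "finger_gap":0.07},
    {"trans":[0, 0.88, 0], "finger_gap":0.07},
    {"trans":[0, 0.72, 0], "finger_gap":0.07},
    {"finger_gap":0.07},
    {"finger_gap":0.07},
  ],
)

```text
clock: 19.7
tcp_pos: [0.6384, -0.3788, 0.183]
ee_rot: [-179.9, -0.2, 14.8]
force: [-0.4, 0.5, -0.4]
finger_gap: 0.0699
grasp_force: 0.0
```

```bash
python3 loc.py | head -4; python3 to.py .5535 -.4065 .12
```

```text
G 0 [nan nan] [nan nan] [0.9612 0.6076]
Y 0 [nan nan] [nan nan] [0.9582 0.6035]
R 0 [nan nan] [nan nan] [0.9602 0.6062]
K 0 [nan nan] [nan nan] [0.9541 0.5981]
clock 19.75 tcp [ 0.6387 -0.3777  0.1829] rot [-179.9    -0.21   14.93] gap 0.0703 tool delta [-0.0899  0.006   0.0626]loc.py:14: RuntimeWarning: Mean of empty slice.
  print(n,m.sum(),P[m][:,:2].mean(0).round(4),world(i,u.mean(),v.mean(),z=z)[:2].round(4),world(i,cu,cv,z=z)[:2].round(4))
  ret = um.true_divide(
  ret = ret.dtype.type(ret / rcount)
```

Units first: shifts go in shares of 62.5 mm and turns go in shares of 90 degrees. So -0.035 m is -0.56, -0.03 m is -0.48.

Call:
jog_arm(
  steps=[
    {"trans":[-0.48, 0.032, 0.16], "finger_gap":0.07},
    {"trans":[-0.56, 0.032, 0.4], "finger_gap":0.07},
    {"trans":[-0.4, 0.032, 0.4416], "finger_gap":0.07},
    {"finger_gap":0.07},
    {"finger_gap":0.07},
  ],
)

```text
clock: 20.38
tcp_pos: [0.5559, -0.4071, 0.121]
ee_rot: [180.0, -0.4, 15.0]
force: [0.3, 0.1, 1.3]
finger_gap: 0.07
grasp_force: 0.0
```

```bash
python3 to.py .5535 -.4065 .053;  python3 - <<'E'
from h import *
p,d=imaging.capture("wrist"); cv2.imwrite("pics/w7.png",p[:,:,::-1])
E
```

```text
clock 20.38 tcp [ 0.5559 -0.4071  0.121 ] rot [179.96  -0.36  14.98] gap 0.07 tool delta [-0.0026 -0.0013  0.068 ]
```

View pics/w7.png

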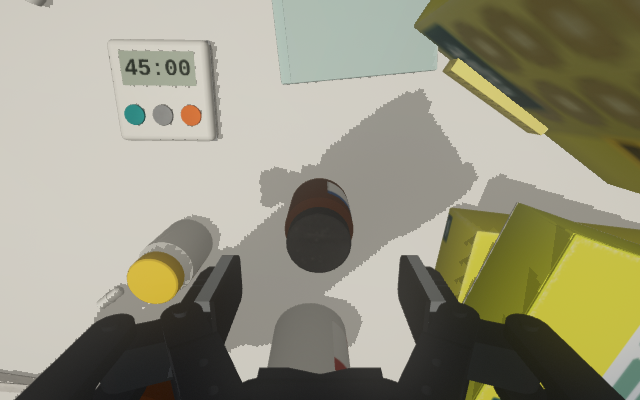

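The black vial is at (319,240), centred between the fingers. Descend and grip.

To row units: 0.025 m is 0.4, 0.023 m is 0.368.

Call:
jog_arm(
  steps=[
    {"trans":[-0.0416, -0.008, 0.32], "finger_gap":0.07},
    {"trans":[0, 0, 0.4], "finger_gap":0.07},
    {"trans":[0, 0, 0.368], "finger_gap":0.07},
    {"finger_gap":0.07},
    {"finger_gap":0.05},
    {"finger_gap":0.044},
    {"finger_gap":0.04},
    {"finger_gap":0.035},
  ],
  grip_n=40,
)

```text
clock: 21.42
tcp_pos: [0.5516, -0.4091, 0.053]
ee_rot: [179.9, -0.3, 14.8]
force: [-0.2, 0.9, 5.7]
finger_gap: 0.0397
grasp_force: 40.0
```

Call:
jog_arm(
  steps=[
    {"finger_gap":0.03},
    {"finger_gap":0.03},
    {"finger_gap":0.03},
  ],
)

```text
clock: 21.8
tcp_pos: [0.5516, -0.4091, 0.053]
ee_rot: [179.9, -0.3, 14.8]
force: [-0.9, 1.1, 5.6]
finger_gap: 0.0404
grasp_force: 40.0
```

```bash
python3 to.py .5077 .0763 .18
```

```text
clock 21.8 tcp [ 0.5516 -0.4091  0.053 ] rot [179.94  -0.27  14.83] gap 0.0404 tool delta [ 0.0824 -0.4803 -0.1272]
```

To row units: -0.045 m is -0.72, -0.035 m is -0.56.

Call:
jog_arm(
  steps=[
    {"trans":[0, 0, -0.16], "finger_gap":0.03},
    {"trans":[0, 0, -0.4], "finger_gap":0.03},
    {"trans":[0, 0, -0.48], "finger_gap":0.03},
    {"trans":[0.016, -0.16, -0.48], "finger_gap":0.03},
    {"trans":[0.048, -0.32, -0.32], "finger_gap":0.03},
    {"trans":[0.096, -0.56, -0.16], "finger_gap":0.03},
    {"trans":[0.128, -0.72, 0], "finger_gap":0.03},
    {"trans":[0.128, -0.72, 0], "finger_gap":0.03},
  ],
)

```text
clock: 22.8
tcp_pos: [0.5357, -0.2513, 0.1773]
ee_rot: [180.0, -0.2, 14.8]
force: [0.4, 0.2, -1.3]
finger_gap: 0.0399
grasp_force: 40.6
```

Call:
jog_arm(
  steps=[
    {"trans":[0.128, -0.72, 0], "finger_gap":0.03},
    {"trans":[0.128, -0.72, 0], "finger_gap":0.03},
    {"trans":[0.128, -0.72, 0], "finger_gap":0.03},
    {"trans":[0.128, -0.72, 0], "finger_gap":0.03},
    {"trans":[0.128, -0.72, 0], "finger_gap":0.03},
    {"trans":[0.112, -0.64, 0], "finger_gap":0.03},
    {"trans":[0.08, -0.48, 0], "finger_gap":0.03},
    {"trans":[0.032, -0.24, 0], "finger_gap":0.03},
  ],
)

```text
clock: 23.8
tcp_pos: [0.5086, 0.063, 0.1772]
ee_rot: [-180.0, -0.2, 15.0]
force: [0.4, 0.3, -0.7]
finger_gap: 0.0399
grasp_force: 40.6
```

Call:
jog_arm(
  steps=[
    {"finger_gap":0.03},
    {"finger_gap":0.03},
  ],
)

```text
clock: 24.05
tcp_pos: [0.509, 0.0593, 0.1771]
ee_rot: [179.9, -0.2, 14.7]
force: [0.2, -0.4, -0.9]
finger_gap: 0.0399
grasp_force: 40.6
```

```bash
python3 to.py .506 .0763 .12
```

```text
clock 24.05 tcp [0.509  0.0593 0.1771] rot [179.94  -0.19  14.7 ] gap 0.0399 tool delta [ 0.0012 -0.0172  0.0571]
```

Call:
jog_arm(
  steps=[
    {"trans":[0.0096, -0.144, 0.24], "finger_gap":0.03},
    {"trans":[0.0096, -0.128, 0.32], "finger_gap":0.03},
    {"trans":[0, 0, 0.32], "finger_gap":0.03},
    {"trans":[0, 0, 0.24], "finger_gap":0.03},
    {"finger_gap":0.03},
    {"finger_gap":0.03},
  ],
)

```text
clock: 24.8
tcp_pos: [0.5062, 0.0776, 0.1071]
ee_rot: [180.0, -0.2, 14.8]
force: [-0.4, -0.0, -0.4]
finger_gap: 0.0399
grasp_force: 40.6
```

```bash
python3 to.py .506 .0763 .06;  python3 - <<'E'
from h import *
p,d=imaging.capture("wrist"); q,_=imaging.capture("side")
cv2.imwrite("pics/w8.png",cv2.convertScaleAbs(np.hstack([p[60:360,140:500],cv2.resize(q[110:210,270:403],(399,300))])[:,:,::-1],alpha=1.7))
E
```

```text
clock 24.8 tcp [0.5062 0.0776 0.1071] rot [179.99  -0.22  14.8 ] gap 0.0399 tool delta [-0.0007  0.0012  0.0471]
```

View pics/w8.png

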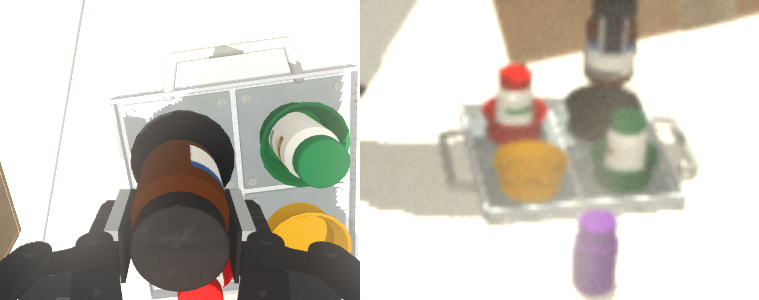

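The black vial lines up with the black cup (u≈182 for both). Green and red stand upright in their cups.

To row units: 0.015 m is 0.24, 0.012 m is 0.192.

Call:
jog_arm(
  steps=[
    {"trans":[0, 0.0096, 0.24], "finger_gap":0.03},
    {"trans":[0, 0, 0.192], "finger_gap":0.03},
    {"trans":[0, 0, 0.16], "finger_gap":0.03},
    {"trans":[0, 0, 0.096], "finger_gap":0.03},
    {"trans":[0, 0, 0.048], "finger_gap":0.03},
    {"finger_gap":0.03},
    {"finger_gap":0.03},
  ],
)

```text
clock: 25.78
tcp_pos: [0.5064, 0.0774, 0.0612]
ee_rot: [180.0, -0.2, 14.8]
force: [-0.0, 0.2, -0.7]
finger_gap: 0.0399
grasp_force: 40.6
```

```bash
python3 to.py .506 .0763 .06
```

```text
clock 25.77 tcp [0.5064 0.0774 0.0612] rot [180.    -0.23  14.83] gap 0.0399 tool delta [-0.0007  0.0009  0.0012]
```

To row units: 0.0015 m is 0.024.

Call:
jog_arm(
  steps=[
    {"trans":[0, 0, 0.024], "finger_gap":0.03},
    {"finger_gap":0.03},
    {"finger_gap":0.03},
    {"finger_gap":0.044},
    {"finger_gap":0.05},
    {"finger_gap":0.056},
    {"finger_gap":0.056},
    {"finger_gap":0.056},
  ],
)

```text
clock: 26.78
tcp_pos: [0.5062, 0.0773, 0.0594]
ee_rot: [180.0, -0.2, 14.8]
force: [0.2, 0.3, 0.3]
finger_gap: 0.0559
grasp_force: 0.0
```

Call:
jog_arm(
  steps=[
    {"trans":[0, 0, -0.24], "finger_gap":0.056},
    {"trans":[0, 0, -0.48], "finger_gap":0.056},
    {"trans":[0, 0, -0.64], "finger_gap":0.056},
    {"trans":[0, 0, -0.64], "finger_gap":0.056},
    {"trans":[-0.16, 0.48, 0], "finger_gap":0.056},
    {"trans":[-0.24, 0.8, 0], "finger_gap":0.06},
    {"trans":[-0.24, 0.88, 0], "finger_gap":0.06},
    {"trans":[-0.24, 0.88, 0], "finger_gap":0.06},
  ],
)

```text
clock: 27.78
tcp_pos: [0.5012, -0.122, 0.1855]
ee_rot: [180.0, -0.3, 14.9]
force: [1.3, -0.3, 1.0]
finger_gap: 0.06
grasp_force: 0.0
```

Call:
jog_arm(
  steps=[
    {"trans":[-0.24, 0.88, 0], "finger_gap":0.06},
    {"trans":[-0.24, 0.88, 0], "finger_gap":0.06},
    {"trans":[-0.24, 0.8, 0], "finger_gap":0.06},
    {"trans":[0, 0.48, 0], "finger_gap":0.06},
    {"finger_gap":0.06},
    {"finger_gap":0.06},
  ],
)

```text
clock: 28.52
tcp_pos: [0.5061, -0.3144, 0.1845]
ee_rot: [-179.9, -0.2, 14.9]
force: [0.1, 1.3, 0.1]
finger_gap: 0.0601
grasp_force: 0.0
```

```bash
python3 to.py .5005 -.3177 .12
```

```text
clock 28.52 tcp [ 0.5061 -0.3144  0.1845] rot [-179.93   -0.2    14.88] gap 0.0601 tool delta [-0.0065  0.0019  0.0645]
```

To row units: 0.034 m is 0.544, 0.03 m is 0.48.

Call:
jog_arm(
  steps=[
    {"trans":[-0.0992, 0.0192, 0.48], "finger_gap":0.06},
    {"trans":[0, 0, 0.544], "finger_gap":0.06},
    {"finger_gap":0.06},
    {"finger_gap":0.06},
  ],
)

```text
clock: 29.02
tcp_pos: [0.5016, -0.3175, 0.1211]
ee_rot: [180.0, -0.2, 14.9]
force: [-0.3, -0.5, 0.3]
finger_gap: 0.0596
grasp_force: 0.0
```

```bash
python3 to.py .5005 -.3177 .051; python3 - <<'E'
from h import *
p,d=imaging.capture("wrist"); i=imaging.camera_info("wrist")
h=cv2.cvtColor(p,cv2.COLOR_RGB2HSV); m=((abs(h[...,0].astype(int)-23)<6)&(h[...,1]>120)).astype(np.uint8)
n,l,st,c=cv2.connectedComponentsWithStats(m)
for k in range(1,n):
    if st[k,4]>300: print(st[k],c[k].round(1),world(i,*c[k],z=.06).round(4))
E
```

```text
clock 29.02 tcp [ 0.5016 -0.3175  0.1211] rot [179.99  -0.25  14.93] gap 0.0596 tool delta [-0.0015 -0.0001  0.0701]
[ 538  171  102  198 9472] [591.9 262.3] [ 0.5242 -0.4789  0.06  ]
[ 294  206   53   54 2284] [319.9 232.9] [ 0.501  -0.3175  0.06  ]
```

Yellow's cap is at u≈320, centred.

To row units: 0.025 m is 0.4, 0.02 m is 0.32.

Call:
jog_arm(
  steps=[
    {"trans":[-0.024, 0, 0.32], "finger_gap":0.06},
    {"trans":[0, 0, 0.4], "finger_gap":0.06},
    {"trans":[0, 0, 0.4], "finger_gap":0.06},
    {"finger_gap":0.06},
    {"finger_gap":0.045},
    {"finger_gap":0.038},
    {"finger_gap":0.034},
    {"finger_gap":0.03},
  ],
  grip_n=40,
)

```text
clock: 30.08
tcp_pos: [0.5006, -0.3191, 0.0517]
ee_rot: [179.9, -0.3, 14.8]
force: [-0.9, 0.9, 7.4]
finger_gap: 0.0342
grasp_force: 39.1
```

Call:
jog_arm(
  steps=[
    {"finger_gap":0.025},
    {"finger_gap":0.025},
    {"finger_gap":0.025},
  ],
)

```text
clock: 30.45
tcp_pos: [0.5006, -0.3191, 0.0517]
ee_rot: [179.9, -0.3, 14.8]
force: [0.6, 0.3, 6.5]
finger_gap: 0.0339
grasp_force: 39.1
```

```bash
python3 to.py .4666 -.0233 .18
```

```text
clock 30.45 tcp [ 0.5006 -0.3191  0.0517] rot [179.92  -0.3   14.83] gap 0.0339 tool delta [ 0.0435 -0.2945 -0.1285]
```

To row units: -0.045 m is -0.72, -0.035 m is -0.56.

Call:
jog_arm(
  steps=[
    {"trans":[0, 0, -0.16], "finger_gap":0.025},
    {"trans":[0, 0, -0.4], "finger_gap":0.025},
    {"trans":[0, 0, -0.48], "finger_gap":0.025},
    {"trans":[0.016, -0.16, -0.48], "finger_gap":0.025},
    {"trans":[0.048, -0.32, -0.32], "finger_gap":0.025},
    {"trans":[0.096, -0.56, -0.08], "finger_gap":0.025},
    {"trans":[0.112, -0.72, 0], "finger_gap":0.025},
    {"trans":[0.112, -0.72, 0], "finger_gap":0.025},
  ],
)

```text
clock: 31.45
tcp_pos: [0.4825, -0.1617, 0.1709]
ee_rot: [180.0, -0.2, 14.8]
force: [0.3, -0.2, 0.1]
finger_gap: 0.034
grasp_force: 40.2
```

Call:
jog_arm(
  steps=[
    {"trans":[0.112, -0.72, 0], "finger_gap":0.025},
    {"trans":[0.096, -0.64, 0], "finger_gap":0.025},
    {"trans":[0.064, -0.48, 0], "finger_gap":0.025},
    {"trans":[0.032, -0.24, 0], "finger_gap":0.025},
    {"finger_gap":0.025},
    {"finger_gap":0.025},
  ],
)

```text
clock: 32.2
tcp_pos: [0.4682, -0.0338, 0.1705]
ee_rot: [179.9, -0.2, 14.7]
force: [0.1, 0.1, -0.3]
finger_gap: 0.0339
grasp_force: 40.2
```

```bash
python3 to.py .4666 -.0233 .12
```

```text
clock 32.2 tcp [ 0.4682 -0.0338  0.1705] rot [179.95  -0.22  14.71] gap 0.0339 tool delta [ 0.0009 -0.0106  0.0504]
```

To row units: 0.02 m is 0.32, 0.015 m is 0.24.

Call:
jog_arm(
  steps=[
    {"trans":[0.008, -0.096, 0.24], "finger_gap":0.025},
    {"trans":[0, -0.072, 0.32], "finger_gap":0.025},
    {"trans":[0, 0, 0.32], "finger_gap":0.025},
    {"trans":[0, 0, 0.192], "finger_gap":0.025},
    {"finger_gap":0.025},
    {"finger_gap":0.025},
  ],
)

```text
clock: 32.95
tcp_pos: [0.4664, -0.0225, 0.1037]
ee_rot: [180.0, -0.2, 14.8]
force: [-0.3, -0.2, -1.8]
finger_gap: 0.0339
grasp_force: 40.1
```

```bash
python3 to.py .4666 -.0233 .0587;  python3 - <<'E'
from h import *
p,d=imaging.capture("wrist"); q,_=imaging.capture("side")
cv2.imwrite("pics/w9.png",cv2.convertScaleAbs(np.hstack([p[60:360,140:500],cv2.resize(q[110:210,270:403],(399,300))])[:,:,::-1],alpha=1.5))
E
```

```text
clock 32.95 tcp [ 0.4664 -0.0225  0.1037] rot [179.98  -0.24  14.78] gap 0.0339 tool delta [-0.0002  0.0008  0.045 ]
```

View pics/w9.png

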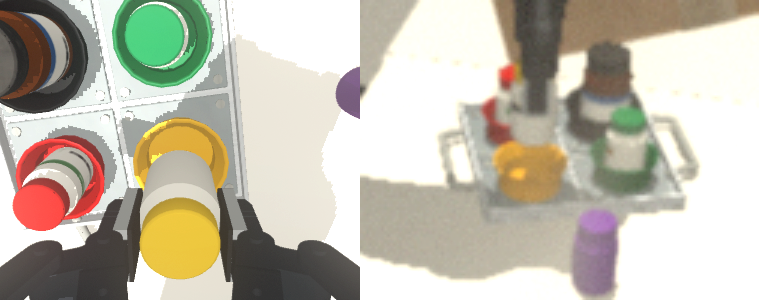

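The yellow vial (u≈181) is over the yellow cup, and the other three stand in theirs.

To row units: 0.015 m is 0.24, 0.012 m is 0.192.

Call:
jog_arm(
  steps=[
    {"trans":[0, 0.0064, 0.24], "finger_gap":0.025},
    {"trans":[0, 0, 0.192], "finger_gap":0.025},
    {"trans":[0, 0, 0.144], "finger_gap":0.025},
    {"trans":[0, 0, 0.08], "finger_gap":0.025},
    {"trans":[0, 0, 0.048], "finger_gap":0.025},
    {"finger_gap":0.025},
    {"finger_gap":0.025},
  ],
)

```text
clock: 33.92
tcp_pos: [0.4663, -0.0223, 0.0595]
ee_rot: [180.0, -0.2, 14.8]
force: [0.1, 0.1, -1.0]
finger_gap: 0.0343
grasp_force: 40.1
```

```bash
python3 to.py .4666 -.0233 .0587
```

```text
clock 33.92 tcp [ 0.4663 -0.0223  0.0595] rot [179.99  -0.23  14.83] gap 0.0343 tool delta [0.     0.001  0.0008]
```

To row units: 0.0013 m is 0.0208.

Call:
jog_arm(
  steps=[
    {"trans":[0, 0, 0.0208], "finger_gap":0.025},
    {"finger_gap":0.025},
    {"finger_gap":0.025},
    {"finger_gap":0.038},
    {"finger_gap":0.045},
    {"finger_gap":0.052},
    {"finger_gap":0.052},
    {"finger_gap":0.052},
  ],
)

```text
clock: 34.92
tcp_pos: [0.4662, -0.0223, 0.0579]
ee_rot: [-180.0, -0.2, 14.8]
force: [0.8, 0.5, -0.1]
finger_gap: 0.0519
grasp_force: 0.0
```

Call:
jog_arm(
  steps=[
    {"trans":[0, 0, -0.24], "finger_gap":0.052},
    {"trans":[0, 0, -0.48], "finger_gap":0.052},
    {"trans":[0, 0, -0.64], "finger_gap":0.052},
    {"trans":[0, 0, -0.64], "finger_gap":0.052},
    {"trans":[-0.16, 0.48, 0], "finger_gap":0.052},
    {"trans":[-0.16, 0.8, 0], "finger_gap":0.06},
    {"trans":[-0.16, 0.88, 0], "finger_gap":0.06},
    {"trans":[-0.16, 0.88, 0], "finger_gap":0.06},
  ],
)

```text
clock: 35.92
tcp_pos: [0.4757, -0.2178, 0.184]
ee_rot: [180.0, -0.3, 14.9]
force: [1.0, -0.6, -0.1]
finger_gap: 0.0599
grasp_force: 0.0
```

Call:
jog_arm(
  steps=[
    {"trans":[-0.16, 0.88, 0], "finger_gap":0.06},
    {"trans":[0, 0.88, 0], "finger_gap":0.06},
    {"trans":[0, 0.8, 0], "finger_gap":0.06},
    {"trans":[0, 0.8, 0], "finger_gap":0.06},
    {"trans":[0, 0.48, 0], "finger_gap":0.06},
    {"finger_gap":0.06},
    {"finger_gap":0.06},
  ],
)

```text
clock: 36.8
tcp_pos: [0.5271, -0.4495, 0.1831]
ee_rot: [-179.9, -0.2, 14.9]
force: [-0.1, 0.2, 0.1]
finger_gap: 0.0602
grasp_force: 0.0
```

```bash
python3 - <<'E'
from loc import *
p,d,i,P=top_loc(); q,_=imaging.capture("side")
for n,x,y,z,r in [("G",.537,.006,.063,.025),("Y",.4666,-.0233,.069,.025),("R",.4376,.0471,.065,.025),("K",.5077,.0763,.077,.03),("sK",.39,-.3238,.09,.035),("sR",.4436,-.4284,.12,.04)]:
    m=(abs(P[...,2]-z)<.006)&(np.hypot(P[...,0]-x,P[...,1]-y)<r)
    print(n,m.sum(),P[m].mean(0).round(4) if m.any() else None)
a=cv2.resize(p[140:280,190:460],(540,280)); b=cv2.resize(q[110:320,200:420],(220,210)); b=np.vstack([b,np.zeros((70,220,3),np.uint8)])
cv2.imwrite("pics/end.png",cv2.convertScaleAbs(np.hstack([a,b])[:,:,::-1],alpha=1.4))
E
```

```text
G 110 [0.5365 0.0075 0.0635]
Y 145 [ 0.4664 -0.0221  0.0693]
R 116 [0.4372 0.0461 0.0655]
K 205 [0.5087 0.0779 0.0771]
sK 268 [ 0.3903 -0.3237  0.0905]
sR 132 [ 0.4513 -0.4145  0.1205]
```

View pics/end.png

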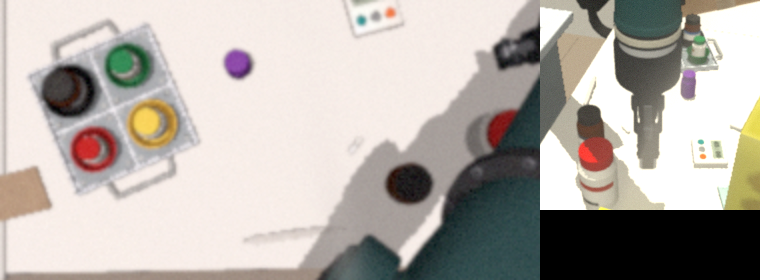

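All four vials are seated in the top view, with cap heights within 1 mm of expected and axes within 2 mm of the cups. The stock bottles have not been touched; the red one is partly hidden by the arm.

```bash
python3 -c "from bench import ticket; print(ticket.hand_in())"
```

```text
the job is handed in; nothing more can be done
None
```

All four vials stand upright and fully down in the cups of their own cap colour (checked by camera to within 2 mm), the stock bottles were left untouched, and the job was handed in at about 37 s; no verdict was returned.

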